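# Shut and bolt the guard lid of a capacitor test box

### The arm

A 6-joint arm with a two-finger parallel gripper is mounted at the origin on a cart in front of the work surface, level with it; the furniture and walls round the work are solid. World frame = base frame: x ahead of the robot, y to its left, z up, the work surface at z = 0. Lengths are in mm, angles in rad, forces in N, time in s.
With the tool pointing down it reaches from about 250 to 775 mm from the base axis. Payload 4 kg.
Tool frame: the origin (TCP) lies at the very end of the fingers, on their centre line; the grasp point (between the pads) lies 19 mm behind it; z points along the fingers, y is the line along which they close (so a half turn about z gives the same grasp; the last joint's range is limited). The gripper opens to 94 mm and grips with 3 to 60 N. Pads are 16 mm wide; open, the fingers measure 119 mm over their backs; the gripper's body (75 mm by 177 mm) begins 78 mm behind the grasp point.
Start: joints at [-1.436, 0.087, 1.371, -0, 1.684, -0.103], TCP at [129.557, -534.542, 205.506] pointing down, gripper open.
Joint ranges: [-3.1, 3.1], [-0.76, 2.03], [0.27, 2.55], [-1.08, 4.22], [0.17, 2.65], [-2.57, 2.57]. Speed limits (rad/s): [2.79, 2.79, 3.14, 3.14, 3.14, 3.14].

### API

Orientations are given as [roll, pitch, yaw] about the fixed x, y, z axes, in that order (R = Rz(yaw) Ry(pitch) Rx(roll)).
In Python, from station import manip, optics, order gives the robot as it stands (manip), with the cameras (optics) and the job (order).
- The arm moves only by the tool inch_along, called by a JSON object that holds its "fn" and its "kwargs". Schema: {"type":"object","properties":{"moves":{"type":"array","items":{"type":"array","prefixItems":[{"type":"array","items":{"type":"number"},"minItems":3,"maxItems":3},{"type":"array","items":{"type":"number"},"minItems":3,"maxItems":3},{"type":"number"}],"minItems":3,"maxItems":3},"minItems":1,"maxItems":8},"grip_n":{"type":"number"},"only":{"type":"string"},"quiet":{"type":"boolean"},"lines":{"type":"string"}},"required":["moves"],"additionalProperties":false}. moves is a list of rows, 1 to 8 of them, each written [[rx, ry, rz], [dx, dy, dz], opening]: a rotation vector rx, ry, rz in a scale on which 1.0 is 4 rad, then dx, dy, dz in parts of the range, where 1.0 means 1000 mm, then the finger opening in mm; each row is the pose to reach, as a shift and turn from the pose commanded when the call began, along the tool's axes at that moment; what a row does not reach only later rows make up. A row lasts 1/8 s, in which the tool goes at most 62.5 mm and 0.188 rad, less where a joint would pass 70% of its speed; a pose out of reach is approached as far as the arm can. The fingers move at their own pace and stop on an object; grip_n is the grip in N (left out, the last holds). Time passes only in rows, so rows that do not move let the fingers close. The tool returns the time, the measured TCP pose, the force, the opening and the grip force at its end. only (a regular expression) keeps the lines of the reply that match it, lines (a string "A,B") keeps lines A to B, and quiet returns only ok. No shift or turn number may pass 1 either way. Input that does not fit is refused with a message, and nothing moves.
- manip.sense(): the state, without advancing time (a new reading comes with each control period).
- optics.get_image(name): name is "side" or "top"; returns a dict with "img" (384x512x3 uint8, blue, green, red), "intrinsics" (3x3 intrinsics, pixels), "k1" (the pictures are not rectified: a ray, as slopes to the right and down, at radius r is drawn at 1 + k1 r^2 times it, then the intrinsics apply), "cam_to_world" (4x4, takes a point from camera to world coordinates). Camera axes: x right, y down, z forward; pixel columns grow to the right and rows downward; lengths in mm; the calibration is good to about 2 mm. A picture is of the moment at which its call begins. There is no depth.
- order.close_job(): hands the job in; it is judged then, once.
The state is a dict: "t": time; "joint_positions": joint angles; "joint_velocities": joint speeds; "joint_torque": joint torques, N m; "tcp_pos": TCP position; "eef_rot": TCP orientation; "force": force on the tool from outside, world axes, zero at the start; "torque": the same for the moment, N m; "finger_gap": finger opening in mm; "finger_force": force on a finger pad.
Only numpy, scipy, OpenCV 4.12 (cv2) and the standard library are available. Lean on these libraries where they do the work, as an engineer would, in place of code of your own. Each camera call takes 0.05 s, during which the arm holds its last target. There are 200 camera calls.

### The job

A capacitor is strapped in the test box, ready for its over-voltage test. Swing the guard lid down gently, without slamming it, until it is fully shut; then lift the bolt's red-knobbed handle out of the notch it is parked in, slide the bolt all the way across into the keeper on the lid, and turn the handle fully down into the notch at that end so that the bolt is locked. Leave the other things on the bench and on the box where they are.

Things in the scene. Friction and masses are not known exactly. Their poses are not given: they have to be found in the camera images.
- test_box: Grey steel test box fixed on the bench; 170 mm deep (own x), 360 wide (y), deck 100 mm above the bench. Origin: centre of its underside; x points away from its front panel, y to its left, z up. Left half (y 0 to +180 mm): closed case, its deck carries the barrel bolt and at the rear a tape roll. Right half (y -180 to 0): open chamber with a clamped capacitor, under the yellow-framed lid.
- lid (a joint): Guard lid hinge, rad: 0 = fully shut (upper face level, 100 mm above the bench), grows as it opens; starts standing open, 1.45 to 1.7. A friction hinge (0.5 N m) holds it at any angle, so it must be pushed the whole way down, up to 5 N at the free edge. The bolt can enter the keeper only when the lid is fully shut.
- lid_hinge (a point): Middle of the lid's hinge line, which runs along the box's y at box x = +84, z = 97 mm. The lid is 6 mm thick (3 mm each side of this line), 176 mm wide (box y -180 to -4 mm) and reaches 170 mm from the line, plus a black finger tab, 60 mm wide, 8 thick, that sticks another 21 mm out of the middle of its free edge.
- lid_edge (a point): Point on the lid's outer face (its upper face when shut), in the middle of its width (box y = -91.5 mm), 156 mm from the hinge line, on the solid yellow front bar, which is 28 mm wide: the place to push. Local z is the outward normal.
- keeper (a point): Centre of the keeper, a metal hoop of 20 mm bore, 16 mm long, on the lid's outer face near its left front corner; it stands 33 mm high over the lid. With the lid shut it is in line with the bolt.
- bolt (a joint): Slide of the bolt, m: 0 = retracted (handle in line with the parked notch), grows toward the lid along the box's -y; 0.050 = fully across in the keeper, handle in line with the locked notch (2 mm play either way). Starts at 0. Friction about 2.5 N. The bolt is a round steel bar of 14 mm, 180 mm long, in two barrels of 23 mm at box y +8 to +28 and +120 to +136 mm.
- handle (a joint): Turn of the bolt's handle about the bolt's axis, rad: 0 = fully down, level, pointing to the box's front, in a notch; grows as it is raised (1.57 upright, stop at 1.6). Above about 0.75 it clears the notched plate. Starts in the parked notch, 0 to 0.5. Friction (0.06 N m, 1 N at the knob) keeps it where it is left: it has to be turned down, it does not fall.
- knob (a point): Centre of the red ball knob, 22 mm in diameter, at the end of the handle (a 10 mm bar), 68 mm from the bolt's axis. With the handle down it stands 28 mm out beyond the box's front, free below and beside. Held by two fingers that close along the box's y, it can turn between them.
- parked_notch (a point): Point on the bolt's axis (box x = -45, z = 120 mm) facing the parked notch, box y = +100 mm. The notches, 15 mm wide and open at the top, are in an upright plate 3 mm thick, 24 to 27 mm in front of the axis, whose top is 14 mm above the axis. The handle's bar must be above this plate to pass from notch to notch.
- locked_notch (a point): Point on the bolt's axis (box x = -45, z = 120 mm) facing the locked notch, box y = +50 mm, 50 mm from the parked notch toward the lid.
- spool: Reel of solder wire with yellow flanges, 68 mm across, 66 mm high, upright on the bench; origin: centre of its underside. Leave alone.
- driver: Yellow-handled screwdriver, 148 mm long, lying on the bench near its front edge; origin: under its middle. Leave alone.
- flux: Amber bottle with black cap, 41 mm across, 88 mm high, upright; origin: centre of its underside. Leave alone.
- jar: White jar with blue lid, 55 mm across, 50 mm high; origin: centre of its underside. Leave alone.
- tape_on_deck: Roll of yellow insulating tape, 54 mm across, 18 mm high, lying on the rear of the box's deck; origin: centre of its underside. Leave alone.

How it is judged (in metres and radians):
On the way, in this order (a step that is already met when the one before it is completed fails the run):
1. the lid is fully shut with the bolt still back (value of joint lid below 0.03 rad and value of joint bolt below 0.015 m), for 0.2 s.
2. with the lid shut, the bolt is slid right across into the keeper (value of joint lid below 0.03 rad and value of joint bolt above 0.045 m), for 0.05 s.
At the end, for the whole second after the job is handed in: The lid is fully shut (within 0.03 rad), the bolt is across (at least 45 of its 50 mm) and its handle is down in the locked notch (within 0.12 rad of level), all at rest (all of step 2 and value of joint handle below 0.12 rad and velocity of joint bolt between -0.05 and 0.05 m/s and velocity of joint handle between -0.05 and 0.05 rad/s and velocity of joint lid between -0.05 and 0.05 rad/s); the robot touches nothing.
It fails at once if the lid is slammed (still closing faster than 2.5 rad/s in its last 0.25 rad) (value of joint lid below 0.25 rad and velocity of joint lid below -2.5 rad/s).
It fails at once if one of the other loose things on the bench or on the box is pushed more than 30 mm out of place (distance of any of spool, driver, flux, jar, tape_on_deck from where it was at the start of the episode above 0.03 m).
It also fails if it takes over 54 s, if anything falls off the work surface, if the arm or the gripper's body presses on something with over 40 N, if the wrist force passes 120 N, or if a joint passes its speed limit or range.

## Working session

There is one attempt and no reset: what is moved stays moved. The work goes in short steps, Python scripts to look and compute and a tool call to move; the robot and the scene stay as the last step left them, time stands still between calls to the robot, and variables do not carry over. Pictures are saved under pics/ and viewed, at most 10 in all, crops included, and the job is handed in when it is done.

```bash
ls; mkdir -p pics; python3 - <<'E'
from station import manip, optics, order
import cv2
for n in("side","top"):
    d=optics.get_image(n); cv2.imwrite(f"pics/{n}0.png",d["img"]); print(n,d["intrinsics"],d["k1"],d["cam_to_world"])
s=manip.sense(); print(s)
E
```

```text
pics
station.py
side [[482.69106729   0.         252.24296923]
 [  0.         482.69106729 183.79413277]
 [  0.           0.           1.        ]] -0.09767341338224414 [[-8.35737924e-01 -3.14478192e-01  4.50161737e-01  7.61275235e+00]
 [-5.48667011e-01  4.44610937e-01 -7.08015272e-01  9.35281017e+02]
 [ 2.25085307e-02 -8.38704108e-01 -5.44122031e-01  7.46650219e+02]
 [ 0.00000000e+00  0.00000000e+00  0.00000000e+00  1.00000000e+00]]
top [[367.1862841    0.         261.4743792 ]
 [  0.         367.1862841  193.54928921]
 [  0.           0.           1.        ]] -0.08136798042067683 [[-4.16995842e-02 -9.75790703e-01  2.14694316e-01  3.30716306e+02]
 [-9.99125731e-01  4.00830373e-02 -1.18795525e-02  1.21415042e+02]
 [ 2.98635656e-03 -2.15001988e-01 -9.76609045e-01  1.02781758e+03]
 [ 0.00000000e+00  0.00000000e+00  0.00000000e+00  1.00000000e+00]]
{'t': 0.1, 'joint_positions': array([-1.43611496e+00,  8.78519872e-02,  1.37206695e+00, -1.88269171e-05,
        1.68358962e+00, -1.03143413e-01]), 'joint_velocities': array([ 2.87498582e-04, -3.15425168e-03, -3.64232959e-03,  9.82114021e-04,
       -1.16248618e-05,  2.11806144e-03]), 'joint_torque': array([ 1.16646297e-03, -3.41250336e+01, -3.03304338e+01,  7.17667001e-02,
        3.04242200e-02, -9.84338226e-05]), 'tcp_pos': array([ 129.47494285, -534.04750957,  204.4554736 ]), 'eef_rot': array([-3.13968501e+00, -1.78650569e-04,  2.37822506e-01]), 'force': array([0.44335663, 0.39658375, 0.05721553]), 'torque': array([0.00638235, 0.01258483, 0.03864494]), 'finger_force': 0.0, 'finger_gap': 94.18981739386658}
```

View pics/side0.png

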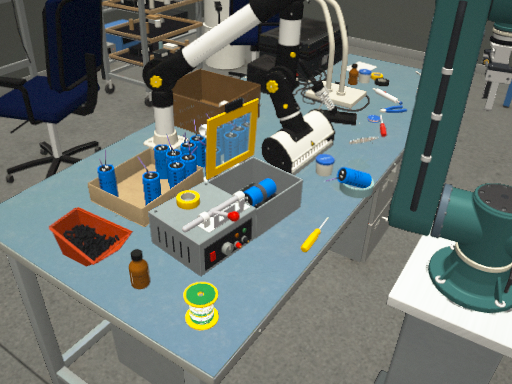

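View pics/top0.png

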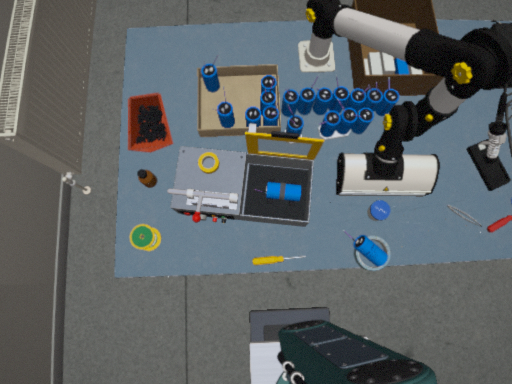

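The views show the box in front of the robot (top px 175–312, 150–223), lid standing open behind, red knob at top (196,217) and side (233,216), and a white lamp to the right of the chamber. I'll zoom in.

```bash
cat > h.py <<'E'
import numpy as np, cv2
from station import manip, optics, order
from scipy.optimize import least_squares
from scipy.spatial.transform import Rotation as R
def cam(n):
    return optics.get_image(n)
def proj(d,P):
    P=np.atleast_2d(P); M=np.linalg.inv(d["cam_to_world"]); q=P@M[:3,:3].T+M[:3,3]
    s=q[:,:2]/q[:,2:]; s=s*(1+d["k1"]*(s**2).sum(1,keepdims=True)); K=d["intrinsics"]
    return s*[K[0,0],K[1,1]]+K[:2,2]
def tri(ds,uvs):
    f=lambda p:np.concatenate([proj(d,p)[0]-u for d,u in zip(ds,uvs)])
    r=least_squares(f,[400,100,100]); return r.x,np.abs(r.fun).max()
def box2w(b,P):  # b=x,y,yaw
    return R.from_euler('z',b[2]).apply(np.atleast_2d(P))+[b[0],b[1],0]
E
python3 - <<'E'
import cv2
a=cv2.imread("pics/top0.png")[120:240,165:325]; cv2.imwrite("pics/topz.png",cv2.resize(a,None,fx=5,fy=5,interpolation=cv2.INTER_CUBIC))
a=cv2.imread("pics/side0.png")[90:275,145:345]; cv2.imwrite("pics/sidez.png",cv2.resize(a,None,fx=4,fy=3.2432,interpolation=cv2.INTER_CUBIC) if 0 else cv2.resize(a,None,fx=3.2,fy=3.2,interpolation=cv2.INTER_CUBIC))
E
```

```text
(no output)
```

View pics/topz.png

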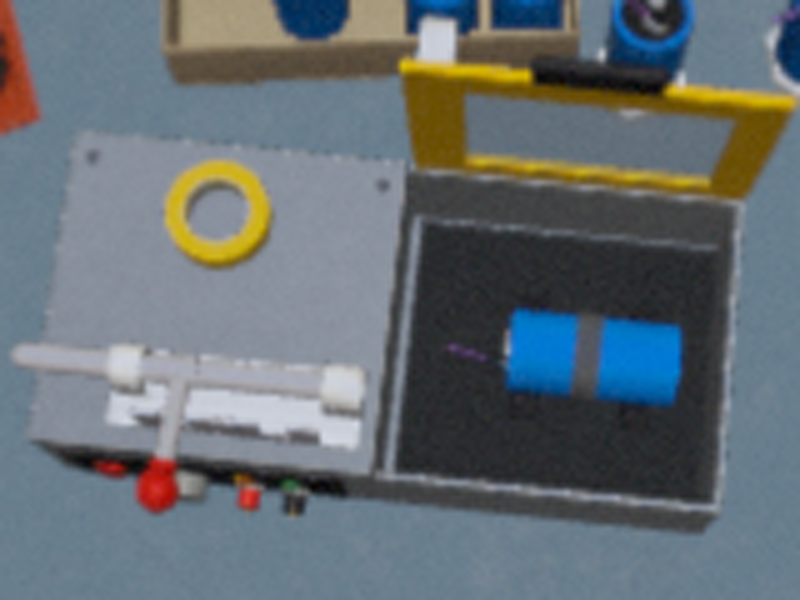

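View pics/sidez.png

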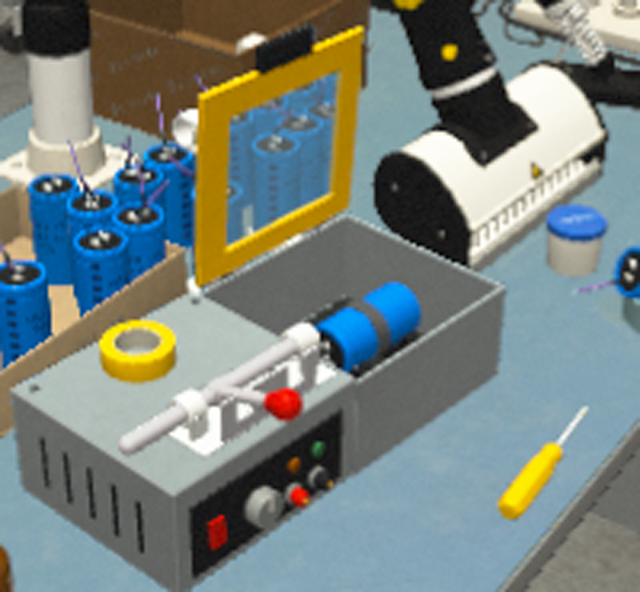

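The zooms show the deck corners, knob at top-crop (156,486) / side-crop (284,404), lid free edge at top-crop (402,62)–(797,97) and side-crop (200,98)–(362,28). Fitting now.

```bash
cat > fit.py <<'E'
from h import *
T,S=cam("top"),cam("side")
t=lambda x,y:np.array([164.6+x/5,119.6+y/5]); s=lambda x,y:np.array([144.66+x/3.2,89.66+y/3.2])
C=[[-85,180,100],[85,180,100],[85,-180,100],[-85,-180,100]]
tp=[t(32,438),t(80,133),t(742,203),t(718,507)]; sp=[s(178,498),s(12,388),s(348,213),s(503,290)]
f=lambda b:np.concatenate([(proj(T,box2w(b,C))-tp).ravel(),(proj(S,box2w(b,C))-sp).ravel()])
r=least_squares(f,[480,150,0]); b=r.x; print("box",b,r.fun.round(1))
for a,c in zip(tp,sp): print("corner",tri([T,S],[a,c]))
inv=lambda p:R.from_euler('z',-b[2]).apply(p-[b[0],b[1],0])
k,e=tri([T,S],[t(156,486),s(284,404)]); kb=inv(k); print("knob",k,e,"box",kb,"ang",np.arctan2(kb[2]-120,-45-kb[0]))
for a,c in (((402,62),(200,98)),((797,97),(362,28))):
    p,e=tri([T,S],[t(*a),s(*c)]);q=inv(p);print("lid",p,e,q,np.arctan2(q[2]-97,84-q[0]),np.hypot(q[2]-97,84-q[0]))
for a,c in (((337,172),(270,158)),((388,175),(300,150))):
    p,e=tri([T,S],[np.array(a,float),np.array(c,float)]);print("lamp",p,e,inv(p))
np.save("b.npy",b)
E
python3 fit.py
```

```text
box [ 5.63609525e+02  1.58720126e+02 -1.45269684e-01] [-1.7  1.1 -1.3 -0.1  0.6 -0.8  0.6  1.8 -1.  -0.7 -0.8  0.  -0.1 -2.1
  1.7 -3.1]
corner (array([507.67681795, 345.05840779,  94.69648407]), np.float64(0.593807583256563))
corner (array([674.16382202, 321.5052514 ,  98.05963606]), np.float64(0.08948209559895304))
corner (array([620.96280673, -31.01117665,  94.12761966]), np.float64(0.10847839325455766))
corner (array([458.88908618,  -7.93192292,  88.2871266 ]), np.float64(0.355630882806679))
knob [473.55143702 273.19600306 141.08576151] 0.214870788614121 box [-105.68094233  100.2333482   141.08576151] ang 0.33443318118555054
lid [639.47539534 142.66551115 263.98226706] 0.12061655249507908 [ 77.39082261  -4.90322081 263.98226706] 1.5312368606056614 167.11301187369452
lid [614.67747788 -31.57400369 265.17345611] 0.6910175322158807 [  78.0768905  -180.89718251  265.17345611] 1.5355906390454852 168.27773044825472
lamp [599.96401237 -97.45758378  62.76166472] 2.030789367584987 [  73.05566288 -248.21671508   62.76166472]
lamp [ 591.73542398 -255.80627023   21.60205098] 0.10195485086097733 [  87.83618863 -406.08866391   21.60205098]
```

```bash
cat > go.py <<'E'
# usage: go.py bx by z [yaw_off]: print shift to a box-frame TCP target in tool axes
import sys; from h import *
b=np.load("b.npy"); b[2]=-0.143; a=[float(x) for x in sys.argv[1:]]
s=manip.sense(); Rt=R.from_euler('xyz',s["eef_rot"]); p=s["tcp_pos"]
print("box now",R.from_euler('z',-b[2]).apply(p-[b[0],b[1],0]).round(1),"t",s["t"])
if a:
    w=box2w(b,a[:3])[0]; q=R.from_euler('xyz',[np.pi,0,b[2]])
    print("rotvec",(Rt.inv()*q).as_rotvec().round(3),"shift",Rt.inv().apply(w-p).round(1),"world",w.round(1))
E
python3 go.py -60 -70 340; python3 go.py 125 -91.5 340
```

```text
box now [-330.9 -747.7  204.7] t 0.2
rotvec [-0.001  0.     0.381] shift [ 503.4 -528.7 -134.5] world [494.2  98.  340. ]
box now [-330.9 -747.7  204.7] t 0.2
rotvec [-0.001  0.     0.381] shift [ 667.2 -440.  -134.5] world [674.3  50.3 340. ]
```

Units first: shifts go in shares of 1000 mm and turns go in shares of 4 rad. So -265 mm / 1000 = -0.265, 250 mm / 1000 = 0.25, 0.38 rad / 4 = 0.095.

{"fn": "inch_along", "kwargs": {"moves": [[[0,0,0.025],[0,0,-0.06],60],[[0,0,0.05],[0.01,-0.01,-0.12],0],[[0,0,0.075],[0.05,-0.05,-0.135],0],[[0,0,0.095],[0.09,-0.095,-0.135],0],[[0,0,0.095],[0.13,-0.14,-0.135],0],[[0,0,0.095],[0.17,-0.182,-0.135],0],[[0,0,0.095],[0.21,-0.225,-0.135],0],[[0,0,0.095],[0.25,-0.265,-0.135],0]]}}

```text
t: 1.2
tcp_pos: [310.5, -216.3, 340.5]
eef_rot: [3.141, -0.001, -0.143]
force: [0.5, -0.1, -0.6]
finger_gap: 17.4
finger_force: 0.0
```

```bash
python3 go.py -60 -70 340
```

```text
box now [-197.  -407.2  340.5] t 1.2
rotvec [ 0.    -0.001  0.   ] shift [ 137.2 -337.2    0.5] world [494.2  98.  340. ]
```

Tool now aligned with the box (tool x = box x, tool y = −box y, tool z = down).

To row units: -315 mm / 1000 = -0.315, -295 mm / 1000 = -0.295.

{"fn": "inch_along", "kwargs": {"moves": [[[0,0,0],[0.02,-0.05,0],0],[[0,0,0],[0.04,-0.1,0],0],[[0,0,0],[0.06,-0.15,0],0],[[0,0,0],[0.08,-0.2,0],0],[[0,0,0],[0.1,-0.25,0],0],[[0,0,0],[0.12,-0.295,0],0],[[0,0,0],[0.135,-0.315,0],0],[[0,0,0],[0.135,-0.315,0],0]]}}

```text
t: 2.2
tcp_pos: [488.7, 75.7, 339.3]
eef_rot: [3.141, 0.002, -0.14]
force: [-0.2, -0.4, -0.0]
finger_gap: 0.3
finger_force: 0.0
```

```bash
python3 go.py 125 -91.5 340
```

```text
box now [-62.3 -92.9 339.3] t 2.2
rotvec [0.001 0.002 0.003] shift [187.3  -0.8  -1.2] world [674.3  50.3 340. ]
```

To row units: 187 mm / 1000 = 0.187, 150 mm / 1000 = 0.15.

{"fn": "inch_along", "kwargs": {"moves": [[[0,0,0],[0.05,0,0],0],[[0,0,0],[0.1,0,0],0],[[0,0,0],[0.15,0,0],0],[[0,0,0],[0.187,0,0],0],[[0,0,0],[0.187,0,0],0]]}}

```text
t: 2.82
tcp_pos: [674.7, 45.9, 336.7]
eef_rot: [3.14, 0.005, -0.145]
force: [-0.8, 0.4, -1.0]
finger_gap: 0.2
finger_force: 0.0
```

```bash
python3 go.py 125 -91.5 340
```

```text
box now [126.1 -95.8 336.7] t 2.825
rotvec [ 0.001  0.005 -0.002] shift [-1.1 -4.3 -3.3] world [674.3  50.3 340. ]
```

To row units: -104 mm / 1000 = -0.104, 96 mm / 1000 = 0.096.

{"fn": "inch_along", "kwargs": {"moves": [[[0,0,0],[0,-0.004,0.05],0],[[0,0,0],[0,-0.004,0.08],0],[[0,0,0],[-0.02,-0.004,0.08],0],[[0,0,0],[-0.034,-0.004,0.08],0],[[0,0,0],[-0.05,-0.004,0.081],0],[[0,0,0],[-0.074,-0.004,0.085],0],[[0,0,0],[-0.09,-0.004,0.09],0],[[0,0,0],[-0.104,-0.004,0.096],0]]}}

```text
t: 3.82
tcp_pos: [570.6, 66.0, 245.5]
eef_rot: [-3.141, -0.005, -0.143]
force: [4.3, -0.6, -3.2]
finger_gap: 0.3
finger_force: 2.4
```

```bash
python3 go.py -5 -91.5 224
```

```text
box now [ 20.1 -90.8 245.5] t 3.825
rotvec [-0.    -0.005 -0.   ] shift [-25.2   0.7  21.4] world [545.6  68.9 224. ]
```

To row units: 102 mm / 1000 = 0.102, 86 mm / 1000 = 0.086.

{"fn": "inch_along", "kwargs": {"moves": [[[0,0,0],[-0.014,0,0.008],0],[[0,0,0],[-0.027,0,0.017],0],[[0,0,0],[-0.039,0,0.027],0],[[0,0,0],[-0.05,0,0.038],0],[[0,0,0],[-0.06,0,0.051],0],[[0,0,0],[-0.069,0,0.065],0],[[0,0,0],[-0.079,0,0.086],0],[[0,0,0],[-0.084,0,0.102],0]]}}

```text
t: 4.82
tcp_pos: [486.5, 78.3, 143.3]
eef_rot: [-3.141, -0.002, -0.143]
force: [-0.9, -0.8, 2.0]
finger_gap: -0.2
finger_force: 0.9
```

```bash
python3 go.py -68 -91.5 100
```

```text
box now [-64.9 -90.6 143.3] t 4.825
rotvec [-0.    -0.002  0.   ] shift [-3.2  0.9 43.3] world [483.3  77.8 100. ]
```

To row units: 41 mm / 1000 = 0.041, 38 mm / 1000 = 0.038.

{"fn": "inch_along", "kwargs": {"moves": [[[0,0,0],[-0.001,0,0.012],0],[[0,0,0],[-0.002,0,0.023],0],[[0,0,0],[-0.003,0,0.032],0],[[0,0,0],[-0.004,0,0.038],0],[[0,0,0],[-0.004,0,0.041],0],[[0,0,0],[-0.004,0,0.041],0]]}}

```text
t: 5.58
tcp_pos: [484.0, 79.3, 101.2]
eef_rot: [3.142, 0.0, -0.142]
force: [-0.2, -0.5, 0.6]
finger_gap: 0.5
finger_force: 0.0
```

```bash
python3 - <<'E'
from h import *
print(manip.sense()["force"])
E
```

```text
[-0.18141448 -0.47343757  0.59029257]
```

To row units: 2 mm / 1000 = 0.002.

{"fn": "inch_along", "kwargs": {"moves": [[[0,0,0],[0,0,0.002],0],[[0,0,0],[0,0,0.002],0]]}}

```text
t: 5.82
tcp_pos: [484.4, 79.3, 100.2]
eef_rot: [-3.141, -0.001, -0.142]
force: [-1.3, -0.5, 3.8]
finger_gap: 0.6
finger_force: 1.6
```

{"fn": "inch_along", "kwargs": {"moves": [[[0,0,0],[0,0,0.002],0],[[0,0,0],[0,0,0.002],0]]}}

```text
t: 6.08
tcp_pos: [484.4, 79.3, 100.1]
eef_rot: [-3.141, -0.002, -0.142]
force: [-4.5, 0.6, 12.0]
finger_gap: 0.3
finger_force: 5.6
```

```bash
python3 - <<'E'
from h import *
a=cam("side")["img"][90:275,145:345]; cv2.imwrite("pics/s2.png",cv2.resize(a,None,fx=3.2,fy=3.2,interpolation=cv2.INTER_CUBIC))
E
```

```text
(no output)
```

View pics/s2.png

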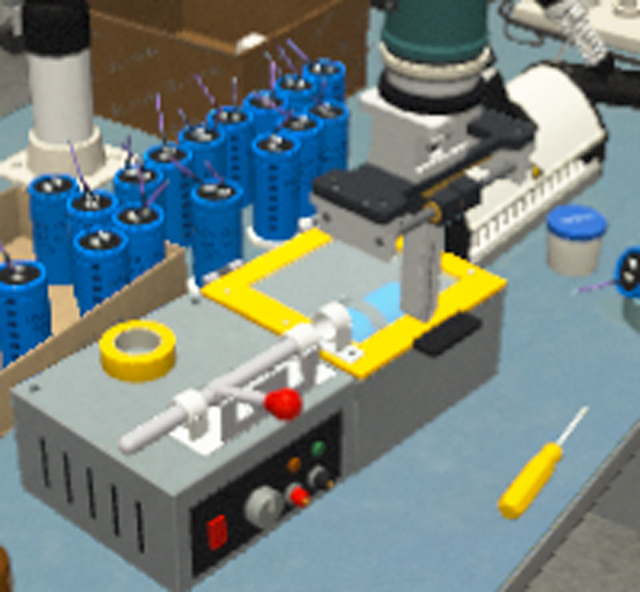

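The lid is level and shut (force rises against a hard stop at z=100) and the knob is unmoved at crop (284,404). Going to the knob.

To row units: -191 mm / 1000 = -0.191, -120 mm / 1000 = -0.12.

{"fn": "inch_along", "kwargs": {"moves": [[[0,0,0],[0,0,-0.05],0],[[0,0,0],[0,0,-0.1],40],[[0,0,0],[-0.012,-0.05,-0.12],60],[[0,0,0],[-0.024,-0.1,-0.12],60],[[0,0,0],[-0.036,-0.15,-0.12],60],[[0,0,0],[-0.038,-0.191,-0.12],60],[[0,0,0],[-0.038,-0.191,-0.12],60]]}}

```text
t: 7.0
tcp_pos: [472.9, 276.0, 216.5]
eef_rot: [3.141, 0.001, -0.138]
force: [-0.3, -0.6, 0.4]
finger_gap: 56.9
finger_force: 0.0
```

```bash
python3 go.py -105.7 100.2 122; python3 - <<'E'
from h import *
for n in("side","top"):
    d=cam(n);im=d["img"].astype(int); m=(im[...,2]>140)&(im[...,1]<60)&(im[...,0]<60)
    k=proj(d,[473.5,273.2,141])[0]; k2,l,st,c=cv2.connectedComponentsWithStats(m.astype(np.uint8))
    print(n,k,[(c[i].round(1),st[i,4]) for i in range(1,k2) if np.hypot(*(c[i]-k))<25])
E
```

```text
box now [-106.5  103.2  216.5] t 7.0
rotvec [0.    0.001 0.005] shift [ 0.9  3.  94.5] world [473.3 273.  122. ]
side [233.22967955 215.89687996] [(array([233.3, 215.6]), np.int32(77))]
top [195.91580608 217.04109789] []
```

To row units: 92 mm / 1000 = 0.092, 75 mm / 1000 = 0.075.

{"fn": "inch_along", "kwargs": {"moves": [[[0,0,0],[0,0.002,0.04],60],[[0,0,0],[0,0.002,0.075],60],[[0,0,0],[0,0.002,0.092],60],[[0,0,0],[0,0.002,0.092],60]]}}

```text
t: 7.6
tcp_pos: [472.7, 270.6, 124.4]
eef_rot: [3.14, 0.002, -0.144]
force: [-0.3, -0.0, -0.3]
finger_gap: 60.1
finger_force: 0.0
```

```bash
python3 go.py -105.7 100.2 122;  python3 - <<'E'
from h import *
a=cam("side")["img"][150:270,160:320]; cv2.imwrite("pics/s3.png",cv2.resize(a,None,fx=4,fy=4,interpolation=cv2.INTER_CUBIC))
E
```

```text
box now [-105.9   97.7  124.4] t 7.6
rotvec [ 0.002  0.002 -0.001] shift [ 0.2 -2.5  2.4] world [473.3 273.  122. ]
```

View pics/s3.png

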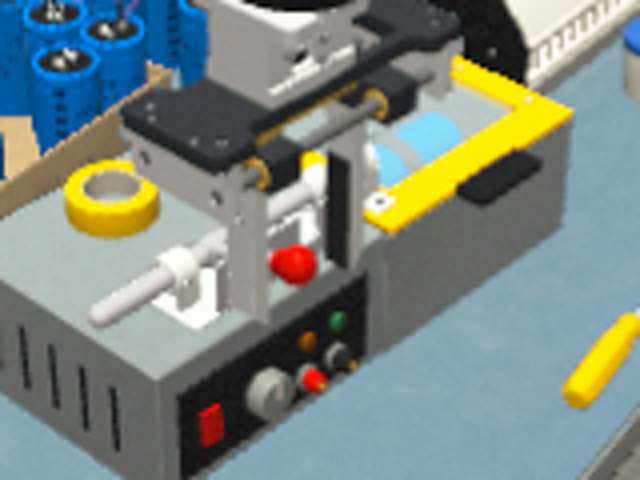

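Knob (crop 296,264) sits midway between the fingers. Closing.

To row units: -2 mm / 1000 = -0.002.

{"fn": "inch_along", "kwargs": {"moves": [[[0,0,0],[0,-0.002,0.002],40],[[0,0,0],[0,-0.002,0.002],15],[[0,0,0],[0,-0.002,0.002],10],[[0,0,0],[0,-0.002,0.002],10],[[0,0,0],[0,-0.002,0.002],10]], "grip_n": 20}}

```text
t: 8.28
tcp_pos: [473.4, 273.2, 123.5]
eef_rot: [3.14, 0.0, -0.142]
force: [-0.4, -1.7, 0.6]
finger_gap: 20.5
finger_force: 20.0
```

```bash
python3 go.py
```

```text
box now [-105.6  100.5  123.5] t 8.275
```

To row units: -34 mm / 1000 = -0.034, 29 mm / 1000 = 0.029.

{"fn": "inch_along", "kwargs": {"moves": [[[0,0,0],[0.003,0,-0.0065],10],[[0,0,0],[0.007,0,-0.013],10],[[0,0,0],[0.011,0,-0.0185],10],[[0,0,0],[0.016,0,-0.0235],10],[[0,0,0],[0.021,0,-0.028],10],[[0,0,0],[0.029,0,-0.034],10],[[0,0,0],[0.029,0,-0.034],10]]}}

```text
t: 9.15
tcp_pos: [504.6, 269.3, 158.3]
eef_rot: [-3.141, -0.005, -0.143]
force: [0.2, -2.0, -0.2]
finger_gap: 18.8
finger_force: 19.6
```

```bash
python3 go.py
```

```text
box now [-74.2 101.  158.3] t 9.15
```

```bash
cat > red.py <<'E'
from h import *
s=manip.sense(); g=s["tcp_pos"]+[0,0,19]
for n in("side","top"):
    d=cam(n);im=d["img"].astype(int); m=(im[...,2]>120)&(im[...,1]<70)&(im[...,0]<70)
    k=proj(d,g)[0]; k2,l,st,c=cv2.connectedComponentsWithStats(m.astype(np.uint8))
    print(n,"grasp",k.round(1),[(c[i].round(1),st[i].tolist()) for i in range(1,k2) if np.hypot(*(c[i]-k))<30])
    if n=="side":
        x,y=int(k[0]),int(k[1]); cv2.imwrite("pics/red%.1f.png"%s["t"],cv2.resize(d["img"][y-60:y+60,x-80:x+80],None,fx=4,fy=4,interpolation=cv2.INTER_CUBIC))
E
python3 red.py; ls pics
```

```text
side grasp [222.1 195.9] [(array([225.5, 199.1]), [222, 194, 9, 11, 80])]
top grasp [194.9 201.6] [(array([186.5, 213. ]), [185, 213, 4, 1, 4])]
red9.2.png
s2.png
s3.png
side0.png
sidez.png
top0.png
topz.png
```

To row units: 51 mm / 1000 = 0.051, 50 mm / 1000 = 0.05.

{"fn": "inch_along", "kwargs": {"moves": [[[0,0,0],[0.002,0.008,-0.001],10],[[0,0,0],[0.002,0.017,-0.001],10],[[0,0,0],[0.002,0.027,-0.001],10],[[0,0,0],[0.002,0.037,-0.001],10],[[0,0,0],[0.002,0.045,-0.001],10],[[0,0,0],[0.002,0.05,-0.001],10],[[0,0,0],[0.002,0.051,-0.001],10],[[0,0,0],[0.002,0.051,-0.001],10]]}}

```text
t: 10.25
tcp_pos: [496.9, 218.3, 158.3]
eef_rot: [3.14, 0.0, -0.143]
force: [1.7, 1.6, -5.8]
finger_gap: 19.0
finger_force: 19.7
```

```bash
python3 go.py; python3 red.py
```

```text
box now [-74.5  49.5 158.3] t 10.25
side grasp [239.1 186.1] [(array([242.3, 189.5]), [239, 185, 8, 10, 70])]
top grasp [216.4 204. ] [(array([212.8, 209.8]), [212, 209, 2, 3, 4]), (array([214.5, 219.3]), [213, 218, 4, 4, 14])]
```

To row units: 41 mm / 1000 = 0.041, 36 mm / 1000 = 0.036.

{"fn": "inch_along", "kwargs": {"moves": [[[0,0,0],[-0.008,0,0.005],10],[[0,0,0],[-0.015,0,0.011],10],[[0,0,0],[-0.02,0,0.016],10],[[0,0,0],[-0.024,0,0.022],10],[[0,0,0],[-0.028,0,0.029],10],[[0,0,0],[-0.031,0,0.036],10],[[0,0,0],[-0.033,0,0.041],10],[[0,0,0],[-0.033,0,0.041],10]]}}

```text
t: 11.35
tcp_pos: [474.2, 221.8, 121.7]
eef_rot: [-3.14, -0.025, -0.144]
force: [20.4, -5.1, -3.7]
finger_gap: 14.9
finger_force: 22.7
```

```bash
python3 go.py; python3 red.py
```

```text
box now [-97.5  49.7 121.7] t 11.35
side grasp [246.6 204.2] [(array([250.9, 211. ]), [247, 206, 9, 10, 69])]
top grasp [216.9 215.9] []
```

```bash
python3 - <<'E'
from h import *
b=np.load("b.npy");d=cam("side")
for a in (0,.1,.2,.3,.4,.5,.6):
    print(a,proj(d,box2w(b,[-45-68*np.cos(a),49.5,120+68*np.sin(a)])).round(1))
p=proj(d,box2w(b,[-100,50,141]))[0]
for o in np.eye(3)*10: print(o,(proj(d,box2w(b,np.array([-100,50,141])+o))[0]-p).round(1))
E
```

```text
0 [[251.7 214.8]]
0.1 [[251.7 212.3]]
0.2 [[251.4 209.6]]
0.3 [[250.9 206.8]]
0.4 [[250.1 203.9]]
0.5 [[249.2 201. ]]
0.6 [[248.  198.2]]
[10.  0.  0.] [-3.4 -1.8]
[ 0. 10.  0.] [-3.1  2. ]
[ 0.  0. 10.] [ 0.1 -3.8]
```

The red ball's image position (250.9, 211) means the handle is already at ≈0.15 rad; the pads have slid behind it. I'll release and finish by pressing from above.

To row units: -65 mm / 1000 = -0.065, -40 mm / 1000 = -0.04.

{"fn": "inch_along", "kwargs": {"moves": [[[0,0,0],[0,0,0],30],[[0,0,0],[0,0,0],60],[[0,0,0],[0,0,0],60],[[0,0,0],[0,0,-0.04],60],[[0,0,0],[0,0,-0.065],30],[[0,0,0],[0,0,-0.065],0],[[0,0,0],[0,0,-0.065],0],[[0,0,0],[0,0,-0.065],0]], "grip_n": 20}}

```text
t: 12.5
tcp_pos: [463.2, 223.3, 180.6]
eef_rot: [3.14, 0.003, -0.142]
force: [-0.8, -0.4, 0.6]
finger_gap: 18.8
finger_force: 0.0
```

```bash
python3 go.py -111 50 150; python3 red.py
```

```text
box now [-108.6   49.6  180.6] t 12.5
rotvec [0.002 0.003 0.001] shift [-2.3 -0.5 30.6] world [460.9 224.  150. ]
side grasp [251.1 183.3] [(array([250.2, 211.4]), [245, 208, 11, 9, 75])]
top grasp [213.4 216.7] []
```

To row units: 47 mm / 1000 = 0.047, 45 mm / 1000 = 0.045.

{"fn": "inch_along", "kwargs": {"moves": [[[0,0,0],[-0.003,0,0.01],0],[[0,0,0],[-0.003,0,0.022],0],[[0,0,0],[-0.003,0,0.034],0],[[0,0,0],[-0.003,0,0.039],0],[[0,0,0],[-0.003,0,0.042],0],[[0,0,0],[-0.003,0,0.045],0],[[0,0,0],[-0.003,0,0.047],0],[[0,0,0],[-0.003,0,0.047],0]]}}

```text
t: 13.6
tcp_pos: [461.4, 224.0, 135.6]
eef_rot: [-3.141, -0.0, -0.142]
force: [0.0, -0.0, -0.3]
finger_gap: 0.5
finger_force: 0.0
```

```bash
python3 go.py
```

```text
box now [-110.4   50.   135.6] t 13.6
```

{"fn": "inch_along", "kwargs": {"moves": [[[0,0,0],[0,0,0.002],0],[[0,0,0],[0,0,0.004],0],[[0,0,0],[0,0,0.004],0]]}}

```text
t: 13.98
tcp_pos: [461.3, 223.9, 131.3]
eef_rot: [3.141, 0.0, -0.142]
force: [-0.3, -0.2, 0.4]
finger_gap: 0.3
finger_force: 0.0
```

```bash
python3 go.py; python3 red.py
```

```text
box now [-110.6   49.9  131.3] t 13.975
side grasp [251.2 203.1] [(array([250.3, 214.8]), [245, 211, 12, 9, 70])]
top grasp [215.7 220.7] []
```

To row units: 2 mm / 1000 = 0.002.

{"fn": "inch_along", "kwargs": {"moves": [[[0,0,0],[0,0,0.002],0],[[0,0,0],[0,0,0.002],0]]}}

```text
t: 14.32
tcp_pos: [461.5, 223.9, 130.7]
eef_rot: [-3.141, -0.001, -0.142]
force: [-1.8, -0.3, 5.4]
finger_gap: 0.4
finger_force: 2.5
```

{"fn": "inch_along", "kwargs": {"moves": [[[0,0,0],[0,0,0.002],0],[[0,0,0],[0,0,0.002],0]]}}

```text
t: 14.58
tcp_pos: [461.5, 224.0, 130.3]
eef_rot: [-3.141, -0.002, -0.142]
force: [-2.8, -0.8, 10.4]
finger_gap: 0.6
finger_force: 5.2
```

```bash
python3 go.py
```

```text
box now [-110.3   50.1  130.3] t 14.575
```

To row units: -180 mm / 1000 = -0.18, -130 mm / 1000 = -0.13.

{"fn": "inch_along", "kwargs": {"moves": [[[0,0,0],[0,0,-0.04],0],[[0,0,0],[0,0,-0.1],0],[[0,0,0],[-0.04,0,-0.15],0],[[0,0,0],[-0.09,0,-0.18],0],[[0,0,0],[-0.13,0.04,-0.18],0],[[0,0,0],[-0.13,0.09,-0.18],0],[[0,0,0],[-0.13,0.09,-0.18],0],[[0,0,0],[-0.13,0.09,-0.18],0]]}}

```text
t: 15.58
tcp_pos: [320.1, 153.5, 307.4]
eef_rot: [-3.141, -0.0, -0.143]
force: [0.2, 0.4, 0.2]
finger_gap: 0.5
finger_force: 0.0
```

```bash
python3 - <<'E'
from h import *
T=cam("top")["img"][120:240,165:325];a=cam("side")["img"][140:260,150:310]
cv2.imwrite("pics/end.png",np.vstack([cv2.resize(x,(800,600))[::2,::2] if 0 else cv2.resize(x,(400,300),interpolation=cv2.INTER_CUBIC) for x in (T,a)]))
E
python3 red.py
```

```text
side grasp [334.6 135.4] []
top grasp [243.2 280.5] []
```

View pics/end.png

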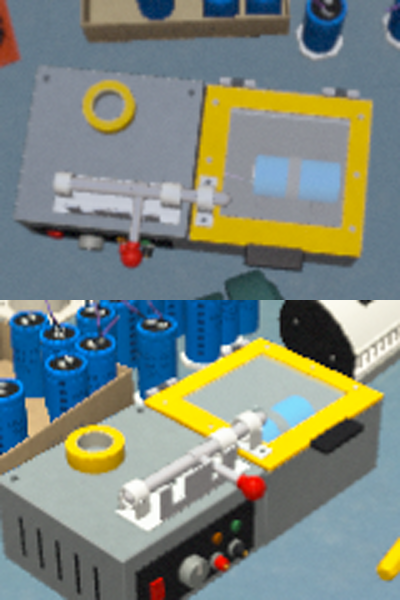

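The lid is shut and the bolt is through the keeper, its tip beyond at top-crop (225,197). The handle is level in the locked notch, knob at side-crop (252,487), and the arm is clear.

```bash
python3 -c "
from station import manip, optics, order
print(order.close_job())"
```

```text
the job is handed in; nothing more can be done
None
```

The job is handed in: in the last pictures the lid is shut, the bolt is across in the keeper with its handle down in the locked notch, and the arm is clear; no verdict was returned.

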